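Fold out the curing rack's wing and stand the last soap bar on it

TASK

The deck of the soap curing rack is full: fold its wire wing all the way down towards the robot, then take the one soap bar that stands on edge on the cutting board and stand it, still on its long edge, squarely across the wing's two rails, resting on both of them, so that air reaches it all round. Set it down, do not drop it, and leave the bars already on the rack and the other things on and behind the board where they are.

Things in the scene. Friction and masses are not known exactly. Their poses are not given: they have to be found in the camera images.
- rack: Soap curing rack of 8 mm steel wire, fixed, 256 mm wide (its y). Origin on the table, under the middle of the wing's hinge line; z up, x from hinge to deck, away from the robot. Hinge line: along y at x = 0, 96 mm up. Deck: x = 0 to 145 mm, wire tops 100 mm up; three bars stand on it, tops 160 mm up, near ends about 25 mm from the hinge line. End runners on the table reach x = -60 mm.
- wing (a joint): Fold-down wing, 240 mm wide: two side arms, inner rail 35 mm and outer rail 95 mm from the hinge line. 0 rad: folded up, leaning 10 deg past upright over the deck; it grows as the outer rail swings towards the robot and down. 1.745: fully down on its stop, level, along the rack's -x, rails at x = -35 and -95 mm, tops 100 mm up. Stiff hinge: 1 to 3 N at the outer rail; stays where left.
- wing_bar (a point): Middle of the wing's outer rail, on the axis of the 8 mm wire (95 mm from the hinge line); it moves with the wing. The wire is bare and round, free to be pinched from above while it turns.
- bar_mid (a point): The soap bar to be moved: a rectangular slice of soap 90 mm long (its x), 28 mm thick (its y), 60 mm tall (its z, up), standing on its long edge on the cutting board, about 155 g. This point is its centre, 30 mm above its underside.
- board: Wooden cutting board, fixed, 260 mm (its x) by 220 mm (its y), 18 mm thick; origin at the centre of its underside. The bar stands on its half nearer the robot.
- cured0_mid (a point): Centre of a soap bar of the same size as the one to be moved, standing on edge on the rack's deck, long side along the rack's x; to be left alone.
- cured1_mid (a point): The same: the middle bar on the deck.
- cured2_mid (a point): The same: the third bar on the deck.
- offcut0_mid (a point): Centre of a thin soap offcut, 90 x 60 x 12 mm, lying flat on the far half of the board; to be left alone.
- offcut1_mid (a point): The same: the second offcut.
- oil: Small amber bottle with a white cap, 32 mm across, 70 mm tall, standing on the table just beyond the board; origin at the centre of its underside; to be left alone.
There are look-alikes about, which are no part of the job. What is shaped like the part that bears offcut0_mid but purple or red is not meant.

How it is judged (in metres and radians):
On the way, in this order (a step that is already met when the one before it is completed fails the run):
1. the wing is folded fully down (within 5 degrees of its stop) while the bar still stands on the board (value of joint wing above 1.66 rad and distance of bar_mid from where it was at the start of the episode below 0.03 m), for 0.2 s.
2. the bar is lifted well off the board, the wing staying down (height (world z) of bar_mid above 0.115 m and value of joint wing above 1.6 rad), for 0.1 s.
At the end, for the whole second after the job is handed in: Wing down (within 5 deg of its stop); bar at rest, on its long edge on both wing rails, centre within 14 mm of midway between them and 95 mm of mid-wing, upright within 7 deg, square to the rails within 12 deg; deck bars, offcuts and small bottle upright and within 20 mm of their starts (value of joint wing above 1.66 rad and x of bar_mid in the frame of rack between -0.079 and -0.051 m and y of bar_mid in the frame of rack between -0.095 and 0.095 m and z of bar_mid in the frame of rack between 0.122 and 0.136 m and angle between bar_mid's own z axis and vertical below 0.12 rad and angle between the x axis of bar_mid and the x axis of rack, either way round below 0.22 rad and distance of each of cured0_mid, cured1_mid, cured2_mid, offcut0_mid, offcut1_mid, oil from where it was at the start of the episode below 0.02 m and angle between each of cured0_mid, cured1_mid, cured2_mid, offcut0_mid, offcut1_mid, oil's own z axis and vertical below 0.15 rad and linear speed of bar below 0.01 m/s and angular speed of bar below 0.1 rad/s); the robot touches nothing.
It fails at once if the bar is dropped (let go and falling more than about 15 mm) (contact force between the fingers and bar below 0.05 N and linear speed of bar above 0.55 m/s).
It fails at once if a bar on the deck, an offcut or the small bottle is knocked over (angle between any of cured0_mid, cured1_mid, cured2_mid, offcut0_mid, offcut1_mid, oil's own z axis and vertical above 0.5 rad).
It also fails if it takes over 58 s, if anything falls off the work surface, if the arm or the gripper's body presses on something with over 40 N, if the wrist force passes 120 N, or if a joint passes its speed limit or range.

ROBOT

A 6-joint arm with a two-finger parallel gripper is mounted at the origin on the work surface. World frame = base frame: x ahead of the robot, y to its left, z up, the work surface at z = 0. Lengths are in mm, angles in rad, forces in N, time in s.
With the tool pointing down it reaches from about 350 to 775 mm from the base axis. Payload 7.3 kg.
Tool frame: the origin (TCP) lies at the very end of the fingers, on their centre line; the grasp point (between the pads) lies 19 mm behind it; z points along the fingers, y is the line along which they close (so a half turn about z gives the same grasp; the last joint's range is limited). The gripper opens to 92 mm and grips with 3 to 60 N. Pads are 19 mm wide; open, the fingers measure 130 mm over their backs; the gripper's body (75 mm by 190 mm) begins 47 mm behind the grasp point.
Start: joints at [1.091, 0.342, 1.524, -0, 1.275, -0.146], TCP at [171.995, 496.047, 226.741] pointing down, gripper open.
Joint ranges: [-2.53, 2.53], [-0.77, 2.02], [0.04, 2.7], [-1, 4.14], [0.28, 2.66], [-3.11, 3.11]. Speed limits (rad/s): [2.57, 2.57, 3.14, 3.14, 3.14, 3.14].

INTERFACE

Orientations are given as [roll, pitch, yaw] about the fixed x, y, z axes, in that order (R = Rz(yaw) Ry(pitch) Rx(roll)).
In Python, from plant import bot gives the robot as it stands.
- The arm moves only by the tool jog_arm, never from a script. Its argument "targets" is a list of rows, each an object with "xyz": the shift along the tool's x, y, z as a fraction of full scale, a list of three; "spin": the turn about the tool's z as a fraction of full scale. In form: [{"xyz": [x, y, z], "spin": spin}, ...]. A call has exactly 10 rows; each row shifts and turns the commanded pose from where the row before left it, along the tool's axes as they then stand; what a row does not reach is not made up. Full scale, the value 1, is 80 mm for a shift and 0.1 rad for a turn. A row lasts 1/8 s, in which the tool goes at most 62.5 mm and 10.7 degrees, less where a joint would pass 70% of its speed; a pose out of reach is approached as far as the arm can. A call with a number of a shift or a turn outside -1 to 1 is refused whole. A call with a gripper value outside its range is refused whole. "gripper" is the opening in per cent of the stroke, from 0 (shut) to 100 (fully open), set as the call begins (left out, the last holds). The fingers move at their own pace and stop on an object; the grip force is fixed at half the most. Time passes only in rows, so rows that do not move let the fingers close, or fill a call up. It gives the time, the measured TCP pose, the force, the opening and the grip force at its end, in the units of the state.
- bot.get_obs(): the state, without advancing time (a new reading comes with each control period).
- bot.capture(name): name is "scene" or "top"; returns the picture (420x560x3 uint8, blue, green, red); there is no depth.
- bot.get_calibration(name): a dict with "vfov" (degrees; the focal length in pixels is half the picture's height over the tangent of half this angle, whatever the lens; pixels are square), "cx", "cy" (the principal point, pixels), "k1" (the pictures are not rectified: a ray, as slopes to the right and down, at radius r is drawn at 1 + k1 r^2 times it, then the intrinsics apply), "eye" and "rotation" of the camera in the world. Camera axes: x right, y down, z forward; pixel columns grow to the right and rows downward; lengths in mm; the calibration is good to about 2 mm. A picture is of the moment at which its call begins. get_calibration takes no time and is no camera call.
- bot.close_job(): hands the job in; it is judged then, once.
The state is a dict: "time": time; "joint_positions": joint angles; "dq": joint speeds; "tau": joint torques, N m; "tool_pos": TCP position; "tcp_rot": TCP orientation; "contact_force": force on the tool from outside, world axes, zero at the start; "moment": the same for the moment, N m; "grip_width": finger opening in mm; "finger_force": force on a finger pad.
Only numpy, scipy, OpenCV 4.12 (cv2) and the standard library are available. Lean on these libraries where they do the work, as an engineer would, in place of code of your own. Each camera call takes 0.05 s, during which the arm holds its last target. There are 200 camera calls.

## Working session

There is one attempt and no reset: what is moved stays moved. The work goes in short steps, Python scripts to look and compute and a tool call to move; the robot and the scene stay as the last step left them, time stands still between calls to the robot, and variables do not carry over. Pictures are saved under pics/ and viewed, at most 10 in all, crops included, and the job is handed in when it is done.

Besides the shell and the picture viewer there is one more tool, called in YAML: its name, and indented under it one key for each argument. jog_arm: Moves the arm, as the interface text tells. Shift numbers are shares of 80 mm and turn numbers shares of 0.1 rad, none past 1 either way. Its arguments: {"type":"object","properties":{"targets":{"type":"array","items":{"type":"object","properties":{"xyz":{"type":"array","items":{"type":"number"}},"spin":{"type":"number"}}}},"gripper":{"type":"number"}},"required":["targets"]}

```bash
mkdir -p pics; ls
python3 - <<'E'
from plant import bot
import cv2
for n in("scene","top"):
    cv2.imwrite(f"pics/{n}0.png",bot.capture(n)); print(n,bot.get_calibration(n))
print(bot.get_obs())
E
```

```text
pics
scene {'vfov': 56.96580194654631, 'cx': 273.1081741136232, 'cy': 214.60648085431475, 'k1': -0.055306230886695236, 'eye': array([1299.02821126,  -61.36099578,  669.62015431]), 'rotation': array([-2.18818314, -0.01901046,  1.5145515 ])}
top {'vfov': 53.20657020587919, 'cx': 277.458318496838, 'cy': 205.3382213039007, 'k1': 0.007524894926157944, 'eye': array([ 436.15118505,   14.01472035, 1116.5893742 ]), 'rotation': array([-3.06177560e+00,  2.12989242e-03, -1.59465549e+00])}
{'time': 0.1, 'joint_positions': array([ 1.09097378e+00,  3.42621971e-01,  1.52489186e+00,  1.47204091e-05,
        1.27540126e+00, -1.45964124e-01]), 'dq': array([ 3.29648022e-04, -4.52364788e-04, -2.67161224e-03, -4.80048078e-04,
       -8.07799316e-06,  8.85125108e-04]), 'tau': array([ 1.92683998e-03, -4.32004023e+01, -2.44693047e+01,  7.17846723e-02,
        5.27271582e-02, -1.05455713e-04]), 'tool_pos': array([171.83155761, 495.71378764, 226.14093328]), 'tcp_rot': array([-3.14028632e+00, -2.06271353e-04,  2.80772980e+00]), 'contact_force': array([ 0.35245701,  0.1929388 , -0.72776507]), 'moment': array([-0.01675516, -0.02470906, -0.02618847]), 'finger_force': 0.0, 'grip_width': 91.62417998046806}
```

View pics/scene0.png

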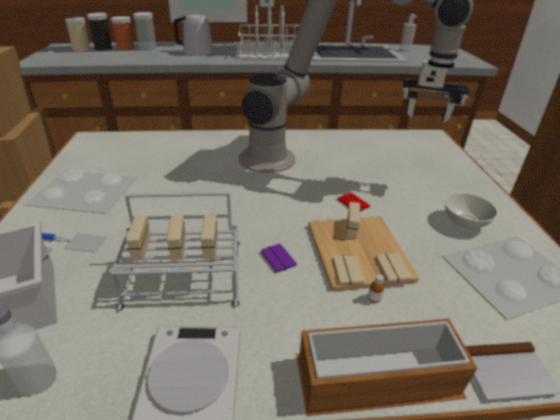

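View pics/top0.png

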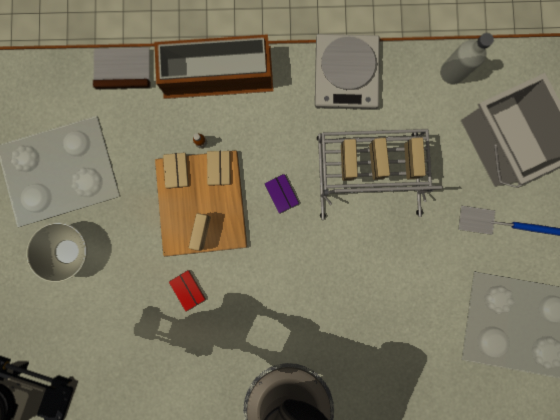

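The pictures show:
- **Top view:** the board spans about (158-245, 152-255). The standing bar is near (200,232), the offcuts at (176,170) and (218,168), and the bottle at (199,140). The rack is at about (320-435, 130-215), with the wing folded up near row 185.
- **Possible mix-ups for the bar:** offcuts (176,170) and (218,168), the purple piece (282,193), the red piece (187,290), and the deck bars (350,158), (381,157) and (417,157). My choice is the one standing on the near half of the board, at (200,232).

```bash
cat > h.py <<'E'
import numpy as np, cv2
from scipy.spatial.transform import Rotation as R
from plant import bot
def K(n):
    c=bot.get_calibration(n); f=210/np.tan(np.radians(c['vfov'])/2)
    return c,np.array([[f,0,c['cx']],[0,f,c['cy']],[0,0,1]]),np.array([c['k1'],0,0,0,0.]),R.from_euler('xyz',c['rotation']).as_matrix()
def at(n,u,v,z):   # world point of pixel at height z
    c,k,d,r=K(n); p=cv2.undistortPoints(np.array([[[u,v]]],float),k,d)[0,0]
    w=r@[p[0],p[1],1]; return c['eye']+w*(z-c['eye'][2])/w[2]
def px(n,P):
    c,k,d,r=K(n); return cv2.projectPoints(np.atleast_2d((np.atleast_2d(P)-c['eye'])@r).astype(float),np.zeros(3),np.zeros(3),k,d)[0][:,0]
def crop(img,x0,y0,x1,y1,s,out):
    cv2.imwrite(out,cv2.resize(img[y0:y1,x0:x1],None,fx=s,fy=s,interpolation=cv2.INTER_CUBIC))
E
python3 - <<'E'
from h import *
t=cv2.imread('pics/top0.png')
a=cv2.resize(t[125:220,312:442],None,fx=6,fy=6,interpolation=cv2.INTER_CUBIC); cv2.imwrite('pics/c1.png',a)
crop(t,150,145,255,265,5,'pics/c2.png')
E
```

```text
(no output)
```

View pics/c1.png

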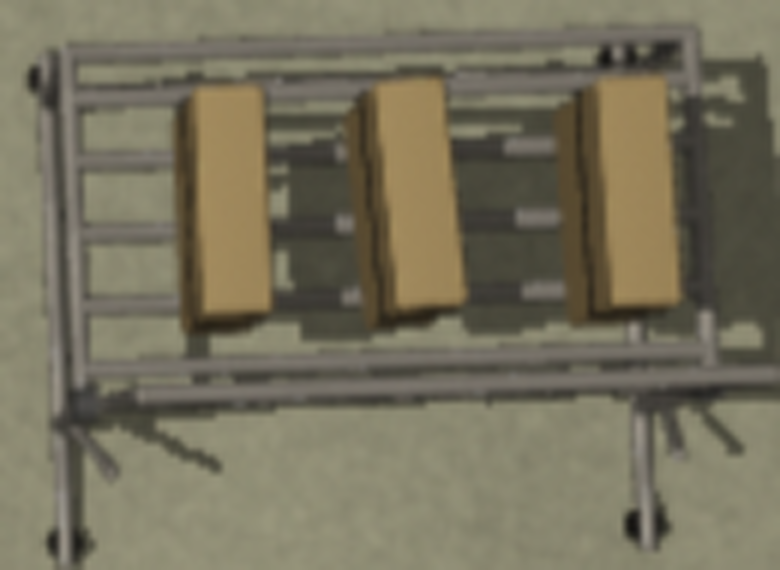

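View pics/c2.png

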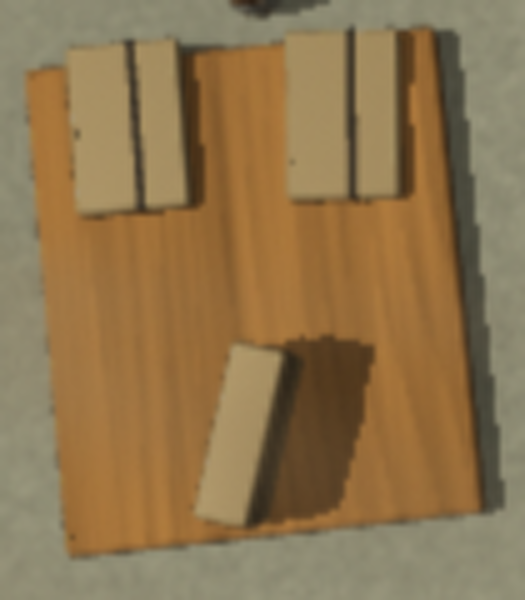

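The crops confirm the standing bar. Its top corners are at about (196.4,213.6), (207,215), (199.6,250.4) and (189,248). The wing's outer rail runs from (335,191) to about (441,187), and the runner tips are at (323.3,219) and (420,216.5).

Run:
```python
from h import *
from scipy.optimize import least_squares
b=np.array([at('top',150+u/5,145+v/5,78) for u,v in[(232,343),(285,350),(248,527),(195,515)]])
print(b.round(1),b.mean(0).round(1)); d=(b[0]+b[1]-b[2]-b[3])/2; print('len',np.linalg.norm(d),'yaw',np.arctan2(d[1],d[0]),'thick',np.linalg.norm(b[0]-b[1]))
a=np.radians(10); o=(95*np.sin(a),96+95*np.cos(a))
P=np.array([[o[0],120,o[1]],[-60,124,4],[-60,-124,4]])
U=np.array([[335,191],[323.3,219],[420,216.5]])
# deck bars tops, near/far mid edges (crop c1)
for n,f in [((238,312),(230,90)),((430,305),(408,83)),((645,305),(630,80))]:
    print('bar',[at('top',312+q[0]/6,125+q[1]/6,160).round(1) for q in(n,f)])
S=np.array([[o[0],120,o[1]],[o[0],-120,o[1]]]);SU=np.array([[229,195],[130,197]])
w=lambda p,Q:Q@R.from_euler('z',p[2]).as_matrix().T+[p[0],p[1],0]
g=lambda p:np.r_[(px('top',w(p,P))-U).ravel(),(px('scene',w(p,S))-SU).ravel()]
s=least_squares(g,[480,-150,0],x_scale=[10,10,.1],loss='soft_l1');print(s.x,g(s.x).round(1))
p=s.x
L=np.array([[o[0],0,o[1]],[-35,0,96],[-95,0,96],[-65,0,130]]);print(w(p,L).round(1))
t=cv2.imread('pics/top0.png');sc=cv2.imread('pics/scene0.png')
for n,im,bx in(('top',t,(300,120,450,225)),('scene',sc,(100,180,250,310))):
    big=cv2.resize(im,None,fx=4,fy=4,interpolation=cv2.INTER_CUBIC)
    for A,B in[((o[0],120,o[1]),(o[0],-120,o[1])),((0,124,96),(0,-124,96)),((145,124,96),(145,-124,96)),((-60,124,4),(145,124,4)),((-60,-124,4),(145,-124,4)),((0,124,96),(145,124,96)),((0,-124,96),(145,-124,96))]:
        q=px(n,w(p,np.array([A,B],float)))*4+1.5
        cv2.line(big,*[tuple(int(v) for v in z) for z in q],(0,0,255),1)
    x0,y0,x1,y1=[4*i for i in bx];cv2.imwrite(f'pics/ov_{n}.png',big[y0:y1,x0:x1])
a,b=[cv2.imread(f'pics/ov_{n}.png') for n in('top','scene')]
cv2.imwrite('pics/ov.png',cv2.resize(np.hstack([a[:420],b[100:520]]),(800,280)))
```

```text
[[503.5 215.8  78. ]
 [499.4 189.6  78. ]
 [412.5 208.7  78. ]
 [419.  234.7  78. ]] [458.6 212.2  78. ]
len 87.78614950339983 yaw -0.2185051507974349 thick 26.575193426120755
bar [array([ 573.9, -157.9,  160. ]), array([ 660.4, -158.1,  160. ])]
bar [array([ 574.9, -231.5,  160. ]), array([ 661.4, -226.8,  160. ])]
bar [array([ 572.8, -313.7,  160. ]), array([ 660.5, -312.3,  160. ])]
[ 5.33457303e+02 -2.31641224e+02  5.69894522e-02] [-1.6 -1.7  2.   7.3 -1.4  2.2  0.2 -0.1 -7.4  2.8]
[[ 549.9 -230.7  189.6]
 [ 498.5 -233.6   96. ]
 [ 438.6 -237.1   96. ]
 [ 468.6 -235.3  130. ]]
```

View pics/ov.png

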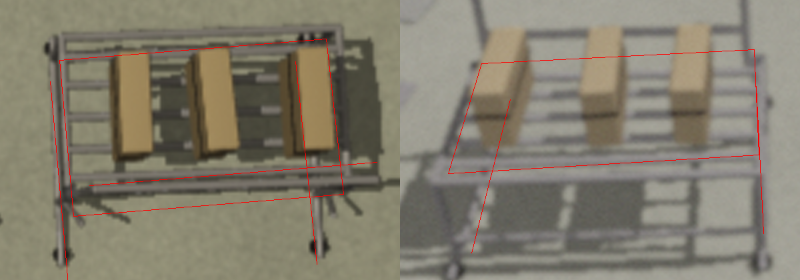

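Run:
```python
from h import *
f=lambda u,v,z:at('top',312+u/6,125+v/6,z).round(1)
print('rail',f(138,396,189.6),f(460,385,189.6),f(780,375,189.6))
for z in (96,130.5):print('nearwire',z,f(85,368,z),f(715,350,z))
print('far1',f(70,50,96),f(690,35,96)); print('far2',f(80,97,96),f(685,80,96))
print('tips',f(68,565,4),f(648,550,4),'feet',f(68,543,0),f(648,523,0))
print('sc rail',at('scene',229,195,189.6),at('scene',130,197,189.6))
sc=cv2.imread('pics/scene0.png');crop(sc,105,185,245,310,5,'pics/c3.png')
```

```text
rail [ 539.2 -114.4  189.6] [ 540.4 -233.7  189.6] [ 541.3 -352.1  189.6]
nearwire 96 [ 561.6 -106.2   96. ] [ 562.8 -363.2   96. ]
nearwire 130.5 [ 557.4 -102.1  130.5] [ 558.5 -350.4  130.5]
far1 [ 693.8 -104.3   96. ] [ 693.7 -359.7   96. ]
far2 [ 674.  -107.8   96. ] [ 674.9 -356.7   96. ]
tips [ 485.4 -106.6    4. ] [ 486.  -362.9    4. ] feet [ 495.4 -107.3    0. ] [ 498.1 -364.9    0. ]
sc rail [ 543.603766   -111.32376636  189.6       ] [ 545.56269516 -336.49060272  189.6       ]
```

View pics/c3.png

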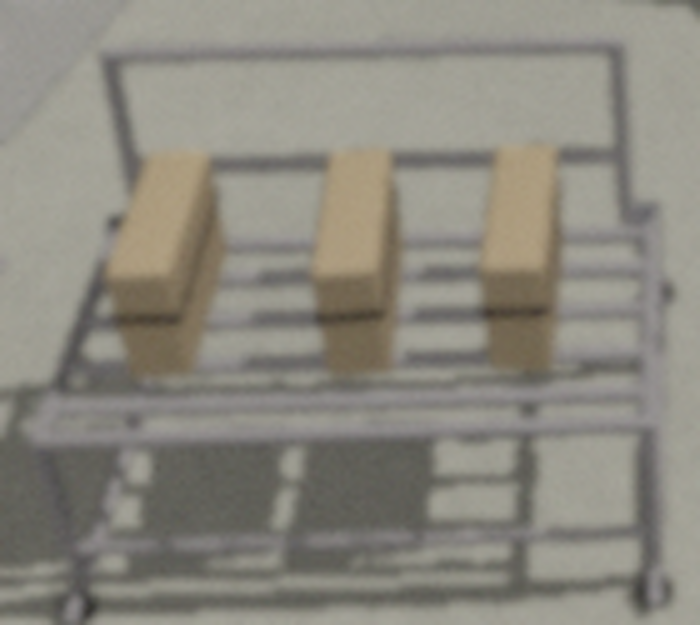

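The close-up shows the rail at (126,196)-(229,194) in the scene view. Combining both views gives:
- The rail is at about x=540, z=188. It lies along the top camera's line of sight to the hinge, which puts the hinge at x≈548, y≈-233.5, with yaw≈0.
- The bar's centre is at (458.6, 212), yaw -0.22.

Next I turn the tool and raise it.

jog_arm:
  targets:
    - {"xyz": [0,0,-0.1],"spin": 1}
    - {"xyz": [0,0,-0.1],"spin": 1}
    - {"xyz": [0,0,-0.1],"spin": 1}
    - {"xyz": [0,0,-0.1],"spin": 1}
    - {"xyz": [0,0,-0.1],"spin": 1}
    - {"xyz": [0,0,0],"spin": 1}
    - {"xyz": [0,0,0],"spin": 1}
    - {"xyz": [0,0,0],"spin": 1}
    - {"xyz": [0,0,0],"spin": 1}
    - {"xyz": [0,0,0],"spin": 1}
  gripper: 60

```text
time: 1.35
tool_pos: [171.9, 495.8, 266.3]
tcp_rot: [-3.141, 0.001, 1.805]
contact_force: [-0.3, 0.2, -0.2]
grip_width: 55.2
finger_force: 0.0
```

jog_arm:
  targets:
    - {"xyz": [0,0,0],"spin": 1}
    - {"xyz": [0,0,0],"spin": 1}
    - {"xyz": [0,0,0],"spin": 0.37}
    - {"xyz": [-0.6,0.3,0],"spin": 0}
    - {"xyz": [-0.6,0.3,0],"spin": 0}
    - {"xyz": [-0.6,0.3,0],"spin": 0}
    - {"xyz": [-0.6,0.3,0],"spin": 0}
    - {"xyz": [-0.6,0.3,0],"spin": 0}
    - {"xyz": [-0.6,0.3,0],"spin": 0}
    - {"xyz": [-0.6,0.3,0],"spin": 0}

```text
time: 2.6
tool_pos: [340.4, 158.4, 266.8]
tcp_rot: [3.141, -0.0, 1.572]
contact_force: [0.5, 0.0, -1.0]
grip_width: 55.2
finger_force: 0.0
```

jog_arm:
  targets:
    - {"xyz": [-0.6,0.31,0],"spin": 0}
    - {"xyz": [-0.6,0.31,0],"spin": 0}
    - {"xyz": [-0.6,0.31,0],"spin": 0}
    - {"xyz": [-0.6,0.31,0],"spin": 0}
    - {"xyz": [-0.6,0.31,0],"spin": 0}
    - {"xyz": [-0.6,0.31,0],"spin": 0}
    - {"xyz": [-0.6,0.31,0],"spin": 0}
    - {"xyz": [-0.6,0.31,0],"spin": 0}
    - {"xyz": [-0.1,0,0.2],"spin": 0}
    - {"xyz": [0,0,0.3],"spin": 0}

```text
time: 3.85
tool_pos: [538.1, -232.5, 225.6]
tcp_rot: [-3.141, -0.0, 1.57]
contact_force: [0.4, 0.7, -0.1]
grip_width: 54.9
finger_force: 0.0
```

Run:
```python
from h import *
print(bot.get_obs()['tool_pos'])
crop(bot.capture('scene'),100,100,260,220,5,'pics/s1.png')
```

```text
[ 538.14496077 -232.50837933  225.63686622]
```

View pics/s1.png

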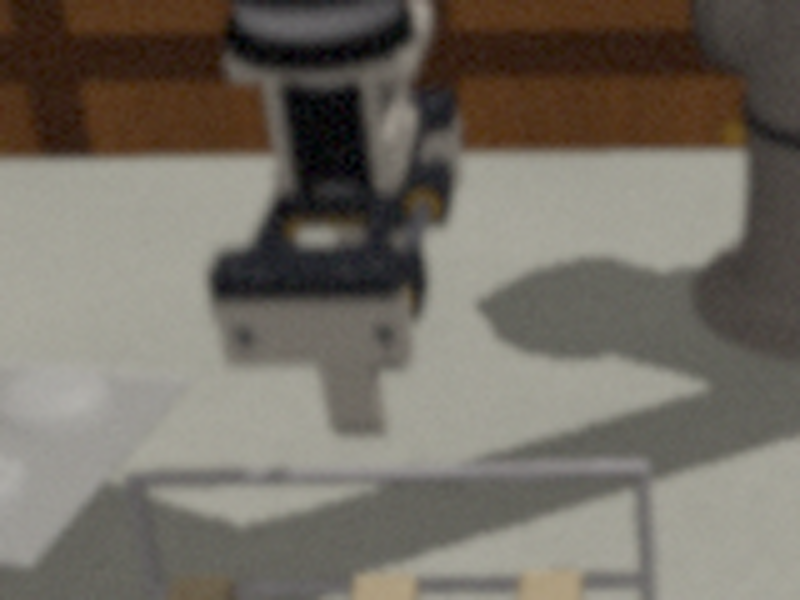

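The finger tip at crop (357,430) hangs above the rail at row 467, close to mid-wing. I go down and pinch.

jog_arm:
  targets:
    - {"xyz": [0,0.02,0.2],"spin": 0}
    - {"xyz": [0,0,0.2],"spin": 0}
    - {"xyz": [0,0,0.15],"spin": 0}
    - {"xyz": [0,0,0.07],"spin": 0}
    - {"xyz": [0,0,0],"spin": 0}
    - {"xyz": [0,0,0],"spin": 0}
    - {"xyz": [0,0,0],"spin": 0}
    - {"xyz": [0,0,0],"spin": 0}
    - {"xyz": [0,0,0],"spin": 0}
    - {"xyz": [0,0,0],"spin": 0}

```text
time: 5.15
tool_pos: [540.0, -232.0, 177.2]
tcp_rot: [3.141, 0.0, 1.571]
contact_force: [0.8, 0.3, 0.0]
grip_width: 54.9
finger_force: 0.0
```

jog_arm:
  targets:
    - {"xyz": [0,0,0],"spin": 0}
    - {"xyz": [0,0,0],"spin": 0}
    - {"xyz": [0,0,0],"spin": 0}
    - {"xyz": [0,0,0],"spin": 0}
    - {"xyz": [0,0,0],"spin": 0}
    - {"xyz": [0,0,0],"spin": 0}
    - {"xyz": [0,0,0],"spin": 0}
    - {"xyz": [0,0,0],"spin": 0}
    - {"xyz": [0,0,0],"spin": 0}
    - {"xyz": [0,0,0],"spin": 0}
  gripper: 0

```text
time: 6.4
tool_pos: [540.0, -231.9, 177.1]
tcp_rot: [3.141, -0.0, 1.571]
contact_force: [2.0, -0.3, -1.6]
grip_width: 7.2
finger_force: 30.0
```

jog_arm:
  targets:
    - {"xyz": [0,-0.086,0.011],"spin": 0}
    - {"xyz": [0,-0.088,0.016],"spin": 0}
    - {"xyz": [0,-0.084,0.024],"spin": 0}
    - {"xyz": [0,-0.084,0.03],"spin": 0}
    - {"xyz": [0,-0.079,0.035],"spin": 0}
    - {"xyz": [0,-0.079,0.042],"spin": 0}
    - {"xyz": [0,-0.074,0.046],"spin": 0}
    - {"xyz": [0,-0.071,0.054],"spin": 0}
    - {"xyz": [0,-0.066,0.056],"spin": 0}
    - {"xyz": [0,-0.062,0.064],"spin": 0}

```text
time: 7.65
tool_pos: [477.9, -232.2, 146.6]
tcp_rot: [3.141, 0.0, 1.571]
contact_force: [2.7, -3.5, 1.3]
grip_width: 7.1
finger_force: 30.0
```

jog_arm:
  targets:
    - {"xyz": [0,-0.059,0.068],"spin": 0}
    - {"xyz": [0,-0.051,0.07],"spin": 0}
    - {"xyz": [0,-0.047,0.075],"spin": 0}
    - {"xyz": [0,-0.041,0.08],"spin": 0}
    - {"xyz": [0,-0.035,0.079],"spin": 0}
    - {"xyz": [0,-0.029,0.085],"spin": 0}
    - {"xyz": [0,-0.023,0.086],"spin": 0}
    - {"xyz": [0,-0.017,0.087],"spin": 0}
    - {"xyz": [0,-0.009,0.086],"spin": 0}
    - {"xyz": [0,-0.004,0.089],"spin": 0}

```text
time: 8.9
tool_pos: [454.8, -232.5, 85.0]
tcp_rot: [3.137, 0.002, 1.571]
contact_force: [-3.1, 3.9, 46.1]
grip_width: 6.9
finger_force: 30.0
```

The 46 N push-back says the wing is on its stop. I let go, rise clear, and look.

jog_arm:
  targets:
    - {"xyz": [0,0,0],"spin": 0}
    - {"xyz": [0,0,0],"spin": 0}
    - {"xyz": [0,0,0],"spin": 0}
    - {"xyz": [0,0,0],"spin": 0}
    - {"xyz": [0,0,0],"spin": 0}
    - {"xyz": [0,0,-0.2],"spin": 0}
    - {"xyz": [0,0,-0.4],"spin": 0}
    - {"xyz": [0,0,-0.5],"spin": 0}
    - {"xyz": [0,0,-0.5],"spin": 0}
    - {"xyz": [0.5,0,-0.2],"spin": 0}
  gripper: 60

```text
time: 10.15
tool_pos: [453.8, -193.6, 228.7]
tcp_rot: [3.138, 0.003, 1.568]
contact_force: [0.2, 0.8, -0.7]
grip_width: 55.4
finger_force: 0.0
```

jog_arm:
  targets:
    - {"xyz": [0.6,0,0],"spin": 1}
    - {"xyz": [0.6,0,0],"spin": 1}
    - {"xyz": [0.6,0,0],"spin": 1}
    - {"xyz": [0.6,0,0],"spin": 1}
    - {"xyz": [0.6,0,0],"spin": 1}
    - {"xyz": [0.6,0,0],"spin": 1}
    - {"xyz": [0,0,0],"spin": 1}
    - {"xyz": [0,0,0],"spin": 1}
    - {"xyz": [0,0,0],"spin": 1}
    - {"xyz": [0,0,0],"spin": 1}

```text
time: 11.4
tool_pos: [523.0, 83.1, 226.3]
tcp_rot: [-3.141, 0.0, 0.568]
contact_force: [-0.6, -0.0, -0.1]
grip_width: 55.1
finger_force: 0.0
```

Run:
```python
from h import *
t=bot.capture('top');s=bot.capture('scene')
cv2.imwrite('pics/t2.png',t)
a=cv2.resize(t[125:225,312:442],None,fx=6,fy=6,interpolation=cv2.INTER_CUBIC);cv2.imwrite('pics/t2c.png',a)
```

```text
(no output)
```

View pics/t2c.png

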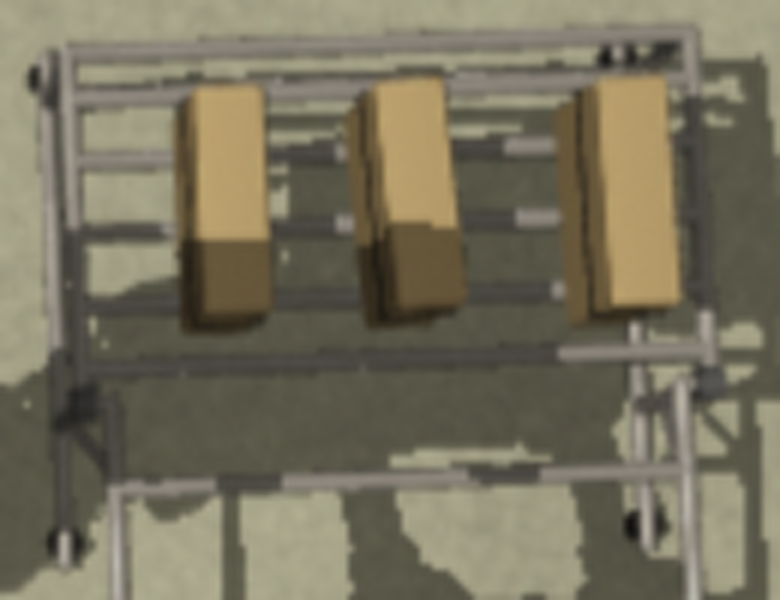

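The wing is down and level: its inner rail runs from crop (120,489) to (690,470), and the deck bars have not moved. Next I turn the tool and go over the bar.

jog_arm:
  targets:
    - {"xyz": [0,0,0],"spin": 1}
    - {"xyz": [0,0,0],"spin": 1}
    - {"xyz": [0,0,0],"spin": 1}
    - {"xyz": [0,0,0],"spin": 1}
    - {"xyz": [0,0,0],"spin": 1}
    - {"xyz": [0,0,0],"spin": 1}
    - {"xyz": [0,0,0],"spin": 1}
    - {"xyz": [0,0,0],"spin": 0.87}
    - {"xyz": [-0.5,-0.6,0],"spin": 0}
    - {"xyz": [-0.55,-0.6,0],"spin": 0}

```text
time: 12.75
tool_pos: [462.5, 193.3, 226.3]
tcp_rot: [-3.141, 0.0, -0.216]
contact_force: [-0.1, 0.7, -1.3]
grip_width: 55.4
finger_force: 0.0
```

jog_arm:
  targets:
    - {"xyz": [-0.09,-0.2,0.5],"spin": 0}
    - {"xyz": [0,0,0.5],"spin": 0}
    - {"xyz": [0,0,0.2],"spin": 0}
    - {"xyz": [0,0,0.2],"spin": 0}
    - {"xyz": [0,0,0],"spin": 0}
    - {"xyz": [0,0,0],"spin": 0}
    - {"xyz": [0,0,0],"spin": 0}
    - {"xyz": [0,0,0],"spin": 0}
    - {"xyz": [0,0,0],"spin": 0}
    - {"xyz": [0,0,0],"spin": 0}

```text
time: 14.0
tool_pos: [459.5, 209.7, 114.6]
tcp_rot: [-3.141, -0.0, -0.216]
contact_force: [0.5, -0.2, 1.0]
grip_width: 55.1
finger_force: 0.0
```

Run:
```python
from h import *
print(bot.get_obs()['tool_pos'],bot.get_obs()['tcp_rot'])
f=lambda u,v,z:at('top',312+u/6,125+v/6,z).round(1)
print('inner',f(120,489,96),f(690,470,96))
t=cv2.imread('pics/t2.png'); g=cv2.cvtColor(t,6).astype(int)
for c in(340,360,400,415): print(c,list(g[222:242,c]))
crop(bot.capture('scene'),300,100,440,300,4,'pics/s2.png')
im=cv2.imread('pics/s2.png'); cv2.imwrite('pics/s2.png',im[-600:])
```

```text
[459.47418901 209.73347661 114.59697293] [-3.14145528e+00 -1.85061258e-04 -2.16116988e-01]
inner [ 511.8 -118.8   96. ] [ 514.  -350.4   96. ]
340 [np.int64(165), np.int64(165), np.int64(163), np.int64(164), np.int64(164), np.int64(163), np.int64(154), np.int64(120), np.int64(134), np.int64(131), np.int64(133), np.int64(160), np.int64(164), np.int64(166), np.int64(165), np.int64(162), np.int64(161), np.int64(162), np.int64(166), np.int64(165)]
360 [np.int64(161), np.int64(159), np.int64(160), np.int64(150), np.int64(97), np.int64(82), np.int64(67), np.int64(71), np.int64(78), np.int64(99), np.int64(159), np.int64(165), np.int64(165), np.int64(164), np.int64(162), np.int64(162), np.int64(159), np.int64(159), np.int64(159), np.int64(160)]
400 [np.int64(155), np.int64(143), np.int64(93), np.int64(83), np.int64(79), np.int64(67), np.int64(71), np.int64(70), np.int64(71), np.int64(82), np.int64(82), np.int64(83), np.int64(83), np.int64(85), np.int64(82), np.int64(83), np.int64(83), np.int64(82), np.int64(82), np.int64(81)]
415 [np.int64(87), np.int64(86), np.int64(84), np.int64(79), np.int64(69), np.int64(70), np.int64(75), np.int64(71), np.int64(82), np.int64(84), np.int64(83), np.int64(84), np.int64(83), np.int64(83), np.int64(84), np.int64(85), np.int64(84), np.int64(84), np.int64(84), np.int64(83)]
```

View pics/s2.png

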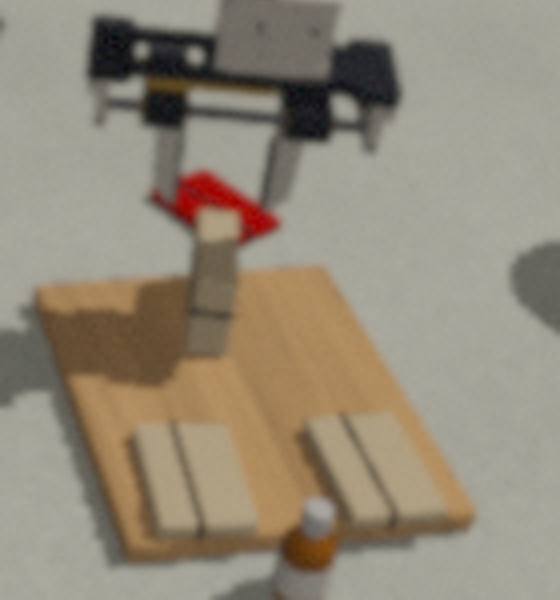

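The bar's top at crop (218,222) sits between the fingers (172 and 280), so I go down and grip.

jog_arm:
  targets:
    - {"xyz": [-0.01,-0.03,0.2],"spin": 0}
    - {"xyz": [0,0,0.2],"spin": 0}
    - {"xyz": [0,0,0.2],"spin": 0}
    - {"xyz": [0,0,0.2],"spin": 0}
    - {"xyz": [0,0,0.1],"spin": 0}
    - {"xyz": [0,0,0],"spin": 0}
    - {"xyz": [0,0,0],"spin": 0}
    - {"xyz": [0,0,0],"spin": 0}
    - {"xyz": [0,0,0],"spin": 0}
    - {"xyz": [0,0,0],"spin": 0}

```text
time: 15.3
tool_pos: [459.2, 212.3, 42.7]
tcp_rot: [-3.141, -0.0, -0.216]
contact_force: [0.9, -0.4, 0.9]
grip_width: 54.7
finger_force: 0.0
```

jog_arm:
  targets:
    - {"xyz": [0,0,0],"spin": 0}
    - {"xyz": [0,0,0],"spin": 0}
    - {"xyz": [0,0,0],"spin": 0}
    - {"xyz": [0,0,0],"spin": 0}
    - {"xyz": [0,0,0],"spin": 0}
    - {"xyz": [0,0,0],"spin": 0}
    - {"xyz": [0,0,0],"spin": 0}
    - {"xyz": [0,0,0],"spin": 0}
    - {"xyz": [0,0,0],"spin": 0}
    - {"xyz": [0,0,0],"spin": 0}
  gripper: 0

```text
time: 16.55
tool_pos: [459.2, 212.3, 42.5]
tcp_rot: [-3.141, -0.0, -0.216]
contact_force: [0.4, 1.7, 0.4]
grip_width: 27.7
finger_force: 30.0
```

jog_arm:
  targets:
    - {"xyz": [0,0,-0.1],"spin": 0}
    - {"xyz": [0,0,-0.2],"spin": 0}
    - {"xyz": [0,0,-0.3],"spin": 0}
    - {"xyz": [0,0,-0.4],"spin": 0}
    - {"xyz": [0,0,-0.4],"spin": 0}
    - {"xyz": [0,0,-0.4],"spin": -0.5}
    - {"xyz": [0,0,-0.2],"spin": -0.5}
    - {"xyz": [0,0,0],"spin": -0.5}
    - {"xyz": [0,0,0],"spin": -0.5}
    - {"xyz": [0,0,0],"spin": -0.16}

```text
time: 17.8
tool_pos: [458.8, 212.1, 202.7]
tcp_rot: [3.141, 0.0, 0.0]
contact_force: [-0.5, -0.6, -2.0]
grip_width: 28.2
finger_force: 30.0
```

jog_arm:
  targets:
    - {"xyz": [0.06,0.3,0],"spin": 0}
    - {"xyz": [0.06,0.5,0],"spin": 0}
    - {"xyz": [0.06,0.6,0],"spin": 0}
    - {"xyz": [0.06,0.7,0],"spin": 0}
    - {"xyz": [0.06,0.7,0],"spin": 0}
    - {"xyz": [0,0.7,0],"spin": 0}
    - {"xyz": [0,0.7,0],"spin": 0}
    - {"xyz": [0,0.6,0],"spin": 0}
    - {"xyz": [0,0.5,0],"spin": 0}
    - {"xyz": [0,0.27,0],"spin": 0}

```text
time: 19.05
tool_pos: [482.6, -235.1, 202.3]
tcp_rot: [-3.141, 0.0, -0.003]
contact_force: [0.1, -0.1, -1.1]
grip_width: 27.6
finger_force: 30.0
```

jog_arm:
  targets:
    - {"xyz": [0,0,0.1],"spin": 0}
    - {"xyz": [0,0,0.2],"spin": 0}
    - {"xyz": [0,0,0.2],"spin": 0}
    - {"xyz": [0,0,0.2],"spin": 0}
    - {"xyz": [0,0,0.1],"spin": 0}
    - {"xyz": [0,0,0.05],"spin": 0}
    - {"xyz": [0,0,0.03],"spin": 0}
    - {"xyz": [0,0,0],"spin": 0}
    - {"xyz": [0,0,0],"spin": 0}
    - {"xyz": [0,0,0],"spin": 0}

```text
time: 20.3
tool_pos: [483.2, -233.5, 132.3]
tcp_rot: [3.141, -0.0, -0.0]
contact_force: [-0.6, -0.3, -1.2]
grip_width: 27.8
finger_force: 30.0
```

Run:
```python
from h import *
o=bot.get_obs();print(o['tool_pos'],o['contact_force'])
s=bot.capture('scene');t=bot.capture('top')
a=cv2.resize(s[180:300,110:240],(520,480),interpolation=cv2.INTER_CUBIC)
cv2.imwrite('pics/s3.png',a);cv2.imwrite('pics/t3.png',t)
```

```text
[ 483.1610252  -233.45655818  132.29702262] [-0.55886349 -0.33614455 -1.19326917]
```

jog_arm:
  targets:
    - {"xyz": [0,0,0.015],"spin": 0}
    - {"xyz": [0,0,0.015],"spin": 0}
    - {"xyz": [0,0,0.015],"spin": 0}
    - {"xyz": [0,0,0.015],"spin": 0}
    - {"xyz": [0,0,0.015],"spin": 0}
    - {"xyz": [0,0,0.01],"spin": 0}
    - {"xyz": [0,0,0],"spin": 0}
    - {"xyz": [0,0,0],"spin": 0}
    - {"xyz": [0,0,0],"spin": 0}
    - {"xyz": [0,0,0],"spin": 0}

```text
time: 21.65
tool_pos: [483.1, -233.4, 125.3]
tcp_rot: [-3.142, -0.0, -0.0]
contact_force: [-0.1, 0.0, -1.2]
grip_width: 27.7
finger_force: 30.0
```

jog_arm:
  targets:
    - {"xyz": [0,0,0.01],"spin": 0}
    - {"xyz": [0,0,0.01],"spin": 0}
    - {"xyz": [0,0,0],"spin": 0}
    - {"xyz": [0,0,0],"spin": 0}
    - {"xyz": [0,0,0],"spin": 0}
    - {"xyz": [0,0,0],"spin": 0}
    - {"xyz": [0,0,0],"spin": 0}
    - {"xyz": [0,0,0],"spin": 0}
    - {"xyz": [0,0,0],"spin": 0}
    - {"xyz": [0,0,0],"spin": 0}

```text
time: 22.9
tool_pos: [483.2, -233.4, 124.4]
tcp_rot: [3.141, -0.001, -0.0]
contact_force: [-1.6, 2.2, 4.4]
grip_width: 27.6
finger_force: 30.0
```

jog_arm:
  targets:
    - {"xyz": [0,0,0.006],"spin": 0}
    - {"xyz": [0,0,0],"spin": 0}
    - {"xyz": [0,0,0],"spin": 0}
    - {"xyz": [0,0,0],"spin": 0}
    - {"xyz": [0,0,0],"spin": 0}
    - {"xyz": [0,0,0],"spin": 0}
    - {"xyz": [0,0,0],"spin": 0}
    - {"xyz": [0,0,0],"spin": 0}
    - {"xyz": [0,0,0],"spin": 0}
    - {"xyz": [0,0,0],"spin": 0}

```text
time: 24.15
tool_pos: [483.2, -233.4, 124.3]
tcp_rot: [3.141, -0.001, -0.0]
contact_force: [-2.2, 2.3, 8.5]
grip_width: 27.6
finger_force: 30.0
```

jog_arm:
  targets:
    - {"xyz": [0,0,0],"spin": 0}
    - {"xyz": [0,0,0],"spin": 0}
    - {"xyz": [0,0,0],"spin": 0}
    - {"xyz": [0,0,0],"spin": 0}
    - {"xyz": [0,0,0],"spin": 0}
    - {"xyz": [0,0,0],"spin": 0}
    - {"xyz": [0,0,-0.1],"spin": 0}
    - {"xyz": [0,0,-0.3],"spin": 0}
    - {"xyz": [0,0,-0.5],"spin": 0}
    - {"xyz": [0,0,-0.5],"spin": 0}
  gripper: 60

```text
time: 25.4
tool_pos: [483.0, -233.3, 236.9]
tcp_rot: [3.142, -0.0, -0.0]
contact_force: [0.4, -0.7, -0.0]
grip_width: 55.2
finger_force: 0.0
```

jog_arm:
  targets:
    - {"xyz": [0,-0.5,0],"spin": 0}
    - {"xyz": [0,-0.6,0],"spin": 0}
    - {"xyz": [0,-0.6,0],"spin": 0}
    - {"xyz": [0,-0.6,0],"spin": 0}
    - {"xyz": [0,-0.6,0],"spin": 0}
    - {"xyz": [0,-0.6,0],"spin": 0}
    - {"xyz": [0,0,0],"spin": 0}
    - {"xyz": [0,0,0],"spin": 0}
    - {"xyz": [0,0,0],"spin": 0}
    - {"xyz": [0,0,0],"spin": 0}

```text
time: 26.65
tool_pos: [483.2, 45.6, 235.2]
tcp_rot: [-3.142, -0.0, -0.002]
contact_force: [0.6, 0.8, -0.3]
grip_width: 55.4
finger_force: 0.0
```

Run:
```python
from h import *
s=bot.capture('scene');t=bot.capture('top')
a=cv2.resize(t[130:250,315:445],(433,400),interpolation=cv2.INTER_CUBIC)
b=cv2.resize(s[180:310,110:240],(365,400),interpolation=cv2.INTER_CUBIC)
cv2.imwrite('pics/end.png',np.hstack([a,b]))
```

```text
(no output)
```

View pics/end.png

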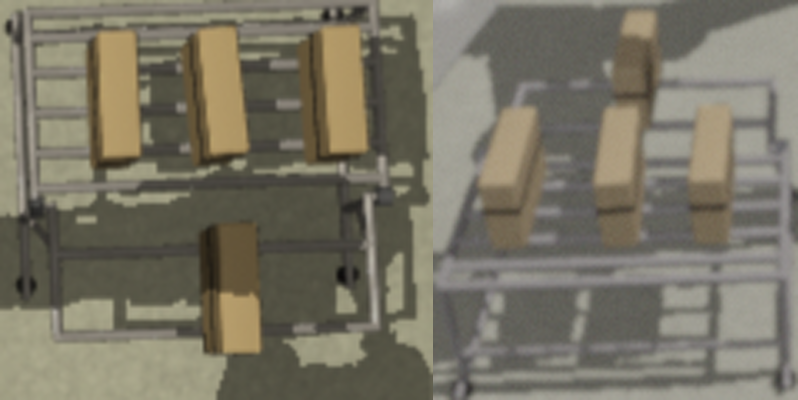

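Run:
```python
from h import *
f=lambda u,v,z:at('top',315+u*.3,130+v*.3,z).round(1)
print(f(233,223,160),f(236,352,160),'rails',f(230,248,96),f(230,331,96))
```

```text
[ 526.2 -232.2  160. ] [ 437.8 -230.3  160. ] rails [ 513.9 -245.7   96. ] [ 453.2 -243.    96. ]
```

The bar's centre is at x≈482 and the midpoint between the rails at 483.5. The bar stands upright and square, so I hand the job in.

```bash
python3 -c "
from plant import bot
print(bot.close_job())"
```

```text
the job is handed in; nothing more can be done
None
```

I folded the wing fully down and stood the soap bar on its long edge across both rails, about 1–2 mm from midway by the last pictures. The deck bars look unmoved there, but I took no final look at the offcuts and bottle; the job is handed in at about 27 s, with no verdict returned.

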